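# Put the machine knobs away in the caddy

## Robot

A 7-joint arm with a two-finger parallel gripper is mounted at the origin on the work surface. World frame = base frame: x ahead of the robot, y to its left, z up, the work surface at z = 0. Lengths are in mm, angles in rad, forces in N, time in s.
With the tool pointing down it reaches from about 400 to 875 mm from the base axis. Payload 4.4 kg.
Tool frame: the origin (TCP) lies midway between the tips of the shut fingers; the grasp point (between the pads) lies ctrl.grip_depth behind it (ctrl.grip_depth is the distance from the TCP to the grasp point, in mm); z points along the fingers, y is the line along which they close (so a half turn about z gives the same grasp; the last joint's range is limited). The gripper opens to 85 mm and grips with 20 to 120 N. Pads are 22 mm wide; open, the fingers measure 114 mm over their backs; the gripper's body (76 mm by 85 mm) begins 54 mm behind the grasp point. The pads swing forward as they close: fully open they stand 13 mm farther back than shut.
Start: joints at [1.124, 0.628, 0.038, 1.517, -0.027, 0.996, -0.02], TCP at [241.61, -603.442, 202.013] pointing down, gripper open.
Joint ranges: [-3.06, 3.06], [-0.37, 2.12], [-1.25, 1.32], [0.18, 2.47], [-1.1, 4.24], [0.23, 1.98], [-2.94, 2.94]. Speed limits (rad/s): [2.57, 2.57, 3.14, 3.14, 3.14, 3.14, 3.14].

## Interface

Orientations are given as [roll, pitch, yaw] about the fixed x, y, z axes, in that order (R = Rz(yaw) Ry(pitch) Rx(roll)).
In Python, from cell import ctrl gives the robot as it stands.
- The arm moves only by the tool carry_out, never from a script. Its argument "deltas" is one flat list of numbers, 7 for each row, row after row: the turn, a rotation vector about the tool's x, y, z in degrees, then the shift along the tool's x, y, z in m, then the closure, from -1 (fully open) to 1 (shut). In form: [wx, wy, wz, dx, dy, dz, claw, wx, wy, wz, dx, dy, dz, claw, ...]. A call has 1 to 12 rows; each row shifts and turns the commanded pose from where the row before left it, along the tool's axes as they then stand; what a row does not reach is not made up. A row lasts 1/8 s, in which the tool goes at most 62.5 mm and 10.7 degrees, less where a joint would pass 70% of its speed; a pose out of reach is approached as far as the arm can. A call with a gripper value outside its range is refused whole. The fingers move at their own pace and stop on an object; the grip force is fixed at half the most. Time passes only in rows, so rows that do not move let the fingers close. It gives the time, the measured TCP pose, the force, the opening and the grip force at its end, in the units of the state.
- ctrl.read_state(): the state, without advancing time (a new reading comes with each control period).
- ctrl.get_image(name): name is "side" or "top" or "wrist"; returns the picture (420x560x3 uint8, red, green, blue); there is no depth.
- ctrl.calibration(name): a dict with "mtx" (3x3 intrinsics, pixels), "R" (3x3) and "t" (3): a world point X has camera coordinates R X + t. Camera axes: x right, y down, z forward; pixel columns grow to the right and rows downward; lengths in mm; the calibration is good to about 2 mm. A picture is of the moment at which its call begins: read the wrist's pose just before it. calibration takes no time and is no camera call; for the wrist camera it gives the pose at the moment of the call.
- ctrl.finish_job(): hands the job in; it is judged then, once.
The state is a dict: "clock": time; "qpos": joint angles; "qd": joint speeds; "tau": joint torques, N m; "eef_pos": TCP position; "tool_rot": TCP orientation; "force": force on the tool from outside, world axes, zero at the start; "torque": the same for the moment, N m; "width": finger opening in mm; "gripper_force": force on a finger pad.
Only numpy, scipy, OpenCV 4.12 (cv2) and the standard library are available. Lean on these libraries where they do the work, as an engineer would, in place of code of your own. Each camera call takes 0.05 s, during which the arm holds its last target. There are 200 camera calls.

## Task

Put the four cross-shaped clamping knobs away in the wooden caddy, each in the bin of its own colour, standing upright on its black hub flat on the bin floor. The two smooth round knobs only look alike: leave them standing where they are, without shifting them.

Things in the scene. Friction and masses are not known exactly. Their poses are not given: they have to be found in the camera images.
- cross_blue: blue cross-shaped knob, loose, about 90 g, 40 mm high, standing on its round black hub (28 mm diameter, 0 to 20 mm high). Solid blue head from 20 to 40 mm: four lobes with round ends (radius 9 mm) along its own +x, -x, +y, -y, 50 mm overall from lobe end to lobe end. Steel dot on top. Origin: centre of the hub's underside; z up as it stands.
- cross_red: red cross-shaped knob, loose, about 90 g, 40 mm high, standing on its round black hub (28 mm diameter, 0 to 20 mm high). Solid red head from 20 to 40 mm: four lobes with round ends (radius 9 mm) along its own +x, -x, +y, -y, 50 mm overall from lobe end to lobe end. Steel dot on top. Origin: centre of the hub's underside; z up as it stands.
- cross_yellow: yellow cross-shaped knob, loose, about 90 g, 40 mm high, standing on its round black hub (28 mm diameter, 0 to 20 mm high). Solid yellow head from 20 to 40 mm: four lobes with round ends (radius 9 mm) along its own +x, -x, +y, -y, 50 mm overall from lobe end to lobe end. Steel dot on top. Origin: centre of the hub's underside; z up as it stands.
- cross_green: green cross-shaped knob, loose, about 90 g, 40 mm high, standing on its round black hub (28 mm diameter, 0 to 20 mm high). Solid green head from 20 to 40 mm: four lobes with round ends (radius 9 mm) along its own +x, -x, +y, -y, 50 mm overall from lobe end to lobe end. Steel dot on top. Origin: centre of the hub's underside; z up as it stands.
- round_blue: blue smooth round knob, a look-alike that does not belong in the caddy: loose, about 100 g, same black hub (28 mm diameter, 20 mm high) but a plain disc head 50 mm in diameter from 20 to 40 mm height. Origin: centre of the hub's underside.
- round_red: red smooth round knob, a look-alike that does not belong in the caddy: loose, about 100 g, same black hub (28 mm diameter, 20 mm high) but a plain disc head 50 mm in diameter from 20 to 40 mm height. Origin: centre of the hub's underside.
- bin_blue: blue square shallow bin, open on top, 88 x 88 mm outside, 14 mm high, walls and floor 3 mm (82 x 82 inside). Origin: centre of its underside, 6 mm above the bench; x, y along its sides. It is fixed with the other three, two by two, centres 94 mm apart, in a fixed brown wooden caddy 212 mm square, rim 14 mm high. Which colour is where varies.
- bin_red: red square shallow bin, open on top, 88 x 88 mm outside, 14 mm high, walls and floor 3 mm (82 x 82 inside). Origin: centre of its underside, 6 mm above the bench; x, y along its sides. It is fixed with the other three, two by two, centres 94 mm apart, in a fixed brown wooden caddy 212 mm square, rim 14 mm high. Which colour is where varies.
- bin_yellow: yellow square shallow bin, open on top, 88 x 88 mm outside, 14 mm high, walls and floor 3 mm (82 x 82 inside). Origin: centre of its underside, 6 mm above the bench; x, y along its sides. It is fixed with the other three, two by two, centres 94 mm apart, in a fixed brown wooden caddy 212 mm square, rim 14 mm high. Which colour is where varies.
- bin_green: green square shallow bin, open on top, 88 x 88 mm outside, 14 mm high, walls and floor 3 mm (82 x 82 inside). Origin: centre of its underside, 6 mm above the bench; x, y along its sides. It is fixed with the other three, two by two, centres 94 mm apart, in a fixed brown wooden caddy 212 mm square, rim 14 mm high. Which colour is where varies.
Mind the look-alikes: they are no part of the job. What is shaped like the cross_red but white is not meant.

How it is judged (in metres and radians):
At the end, for the whole second after the job is handed in: Each cross knob stands at rest in the bin of its own colour: within 24 mm of the bin centre along both sides (anywhere inside the walls), hub on the bin floor (origin under 7 mm above the bin origin), tilt under 0.15 rad. Both round knobs upright, within 12 mm of their start (x of cross_blue in the frame of bin_blue between -0.024 and 0.024 m and y of cross_blue in the frame of bin_blue between -0.024 and 0.024 m and z of cross_blue in the frame of bin_blue between 0 and 0.007 m and angle between each of cross_blue, cross_red, cross_yellow, cross_green, round_blue, round_red's own z axis and vertical below 0.15 rad and linear speed of each of cross_blue, cross_red, cross_yellow, cross_green below 0.02 m/s and angular speed of each of cross_blue, cross_red, cross_yellow, cross_green below 0.2 rad/s and x of cross_red in the frame of bin_red between -0.024 and 0.024 m and y of cross_red in the frame of bin_red between -0.024 and 0.024 m and z of cross_red in the frame of bin_red between 0 and 0.007 m and x of cross_yellow in the frame of bin_yellow between -0.024 and 0.024 m and y of cross_yellow in the frame of bin_yellow between -0.024 and 0.024 m and z of cross_yellow in the frame of bin_yellow between 0 and 0.007 m and x of cross_green in the frame of bin_green between -0.024 and 0.024 m and y of cross_green in the frame of bin_green between -0.024 and 0.024 m and z of cross_green in the frame of bin_green between 0 and 0.007 m and distance of each of round_blue, round_red from where it was at the start of the episode below 0.012 m); the robot touches nothing.
It fails at once if the blue round knob is shifted by more than 20 mm or lifted (distance of round_blue from where it was at the start of the episode above 0.02 m).
It fails at once if the red round knob is shifted by more than 20 mm or lifted (distance of round_red from where it was at the start of the episode above 0.02 m).
It also fails if it takes over 99 s, if anything falls off the work surface, if the arm or the gripper's body presses on something with over 40 N, if the wrist force passes 120 N, or if a joint passes its speed limit or range.

## Working session

There is one attempt and no reset: what is moved stays moved. The work goes in short steps, Python scripts to look and compute and a tool call to move; the robot and the scene stay as the last step left them, time stands still between calls to the robot, and variables do not carry over. Pictures are saved under pics/ and viewed, at most 14 in all, crops included, and the job is handed in when it is done.

Besides the shell and the picture viewer there is one more tool, called after "Request:" as name(argument=value, ...) on one line, values as JSON. carry_out: Moves the arm, as the interface text tells. Its arguments: {"type":"object","properties":{"deltas":{"type":"array"}},"required":["deltas"]}

```bash
mkdir -p pics; ls; python3 - <<'E'
from cell import ctrl
import cv2,numpy as np
s=ctrl.read_state();print({k:np.round(v,3).tolist() for k,v in s.items()},ctrl.grip_depth)
for n in("top","side"):
    im=ctrl.get_image(n);cv2.imwrite(f"pics/{n}0.png",im[:,:,::-1]);c=ctrl.calibration(n);print(n,{k:np.round(v,3).tolist() for k,v in c.items()})
E
```

```text
pics
{'clock': 0.0, 'qpos': [1.124, 0.629, 0.038, 1.518, -0.027, 0.996, -0.02], 'qd': [0.0, -0.002, 0.002, -0.001, -0.002, -0.001, -0.0], 'tau': [0.001, -56.341, 1.227, -19.345, 0.011, 0.01, -0.0], 'eef_pos': [241.34, -602.779, 201.094], 'tool_rot': [-3.14, 0.0, 0.381], 'force': [0.252, -1.002, -0.142], 'torque': [-0.005, -0.031, 0.021], 'gripper_force': 0.0, 'width': 85.213} 18.700000000000003
top {'mtx': [[534.447, 0.0, 279.938], [0.0, 534.447, 204.126], [0.0, 0.0, 1.0]], 'R': [[0.022, -1.0, 0.002], [-0.993, -0.023, -0.12], [0.12, 0.001, -0.993]], 't': [-7.436, 552.551, 1158.468]}
side {'mtx': [[476.892, 0.0, 276.508], [0.0, 476.892, 209.0], [0.0, 0.0, 1.0]], 'R': [[-0.823, -0.568, 0.008], [-0.423, 0.604, -0.675], [0.378, -0.559, -0.738]], 't': [460.462, 240.154, 823.08]}
```

View pics/top0.png

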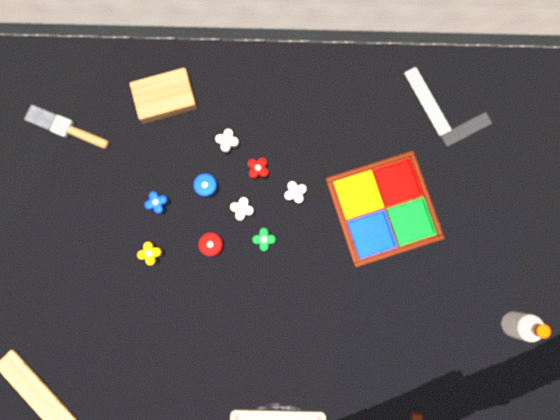

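View pics/side0.png

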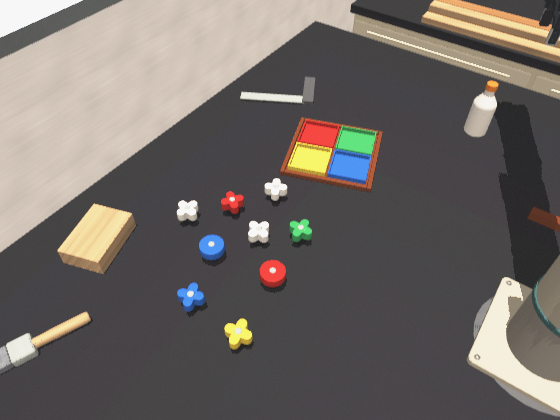

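Top view: the cross knobs are blue (156,202), red (258,168), yellow (149,253) and green (264,240). Possible confusions are round blue (205,185), round red (210,244), and white crosses (227,140), (295,192), (241,208). Bins: yellow (358,194), red (398,182), blue (372,234), green (411,221). I'll measure these and check them in one close crop.

```bash
cat > h.py <<'E'
from cell import ctrl
import cv2,numpy as np
from scipy.spatial.transform import Rotation as Ro
def ray(c,uv,z):
    d=c["R"].T@np.linalg.solve(c["mtx"],[uv[0],uv[1],1.]); o=-c["R"].T@c["t"]
    return (o+d*(z-o[2])/d[2])[:2]
H={"red":(0,8),"yellow":(22,35),"green":(45,80),"blue":(95,120)}
def mask(im,col):
    h=cv2.cvtColor(im,cv2.COLOR_RGB2HSV); lo,hi=H[col]
    m=cv2.inRange(h,(lo,120,70),(hi,255,255))
    if col=="red": m|=cv2.inRange(h,(172,120,70),(180,255,255))
    return m
def blobs(im,col,amin=100):
    n,l,s,c=cv2.connectedComponentsWithStats(mask(im,col))
    return [(c[i],s[i],l==i) for i in range(1,n) if s[i,4]>amin]
def yaw4(c,m,ctr,z=40):
    # lobe direction mod 90 deg from 4th-harmonic of far points, in world
    v,u=np.nonzero(m); P=np.array([ray(c,p,z) for p in zip(u,v)])-ctr
    r=np.hypot(*P.T);a=np.arctan2(P[:,1],P[:,0]); k=(r>15)&(r<28)
    return np.degrees(np.angle(np.exp(4j*a[k]).sum()))/4
E
python3 - <<'E'
from h import *
for n in("top","side"):
    im=ctrl.get_image(n);c=ctrl.calibration(n)
    for col in H:
        for p,s,m in blobs(im,col,150):
            big=s[4]>900
            z=9 if big else 36
            w=ray(c,p,z); e=''
            if not big: e=yaw4(c,m,w).round(1)
            else:
                q=cv2.minAreaRect(np.argwhere(m)[:,::-1].astype(np.float32)); e=[q[2],np.round(q[1],1)]
            print(n,col,p.round(1),s[2:],w.round(1),e)
    if n=="top": cv2.imwrite("pics/crop.png",cv2.resize(im[120:280,120:320,::-1],None,fx=4,fy=3.75,interpolation=cv2.INTER_CUBIC))
E
```

```text
top red [257.6 167.7] [ 22  22 327] [633.3  56.8] -35.6
top red [397.9 181.1] [  53   51 1707] [ 614.6 -263.6] [71.56504821777344, array([42.7, 41.1])]
top red [210.1 244. ] [ 25  25 450] [460.2 156.9] 6.1
top yellow [358.3 194.2] [  50   49 1632] [ 582.3 -173.1] [71.56504821777344, array([40.5, 40.5])]
top yellow [149.2 253.2] [ 26  23 308] [437.2 290. ] 11.8
top green [411.3 221.1] [  50   49 1553] [ 523.5 -293.7] [71.56504821777344, array([39.2, 39.8])]
top green [263.6 239.1] [ 24  24 275] [473.6  39.4] 1.8
top blue [204.9 184.7] [ 25  24 430] [592.1 173.6] 26.8
top blue [155.7 202.1] [ 25  23 328] [550.5 281.4] 22.9
top blue [371.4 233.9] [  48   47 1471] [ 492.3 -203.2] [71.56504821777344, array([38.3, 38.6])]
side red [313.9 135.9] [  63   60 1167] [ 621.5 -254.8] [21.801406860351562, array([42.7, 68.5])]
side red [373.5 160.1] [ 18  62 300] [ 447.6 -229.3] 19.4
side red [232.  202.2] [ 23  23 353] [631.   61.3] -29.2
side red [545.1 217.5] [ 32  25 272] [  78.4 -273.3] -8.1
side red [272.2 273.3] [ 27  29 588] [458.7 160.4] -11.0
side yellow [309.7 158.5] [  44   34 1056] [ 585.2 -176.5] [10.784297943115234, array([40.2, 28.3])]
side yellow [237.9 333.7] [ 29  32 555] [435.9 293.2] 12.7
side green [355.8 140.4] [ 40  29 826] [ 514.3 -268.4] -19.0
side green [300.2 230.4] [ 22  23 349] [472.   44.1] 0.8
side blue [349.2 165.8] [  43   35 1106] [ 495.5 -208.2] [11.309932708740234, array([38.8, 29.2])]
side blue [211.5 247.1] [ 26  27 513] [589.7 177.6] 2.4
side blue [190.7 296.9] [ 28  30 486] [548.2 284.5] 22.1
```

View pics/crop.png

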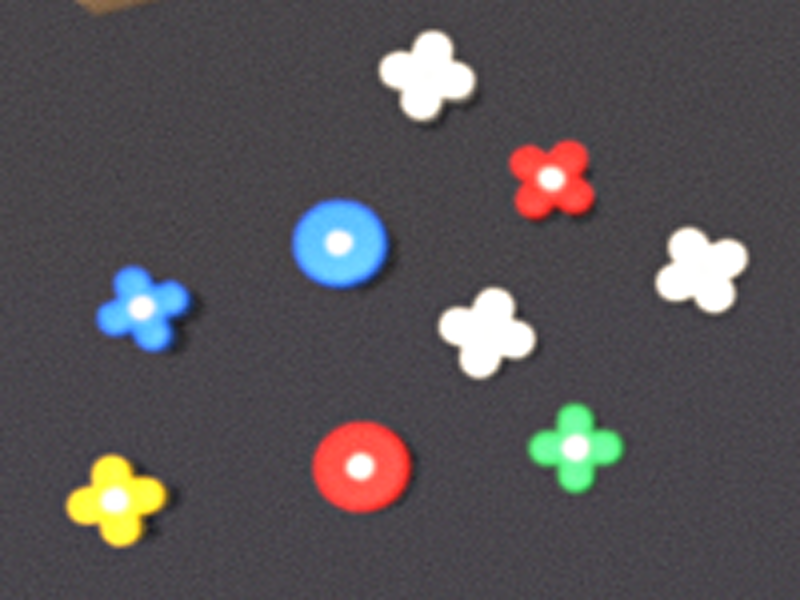

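The crop confirms it: the four coloured four-lobed knobs are the targets. The discs and white crosses are not. Top and side positions agree to about 4 mm. I'll start with blue.

Request:
carry_out(deltas=[0,0,0,0.041,-0.026,0,-1,0,0,0,0.041,-0.026,0,-1,0,0,0,0.041,-0.026,0,-1,0,0,0,0.041,-0.026,0,-1,0,0,0,0.041,-0.026,0,-1,0,0,0,0.041,-0.026,0,-1,0,0,0,0.041,-0.026,0,-1,0,0,0,0.041,-0.026,0,-1,0,0,0,0.041,-0.026,0,-1])

```text
clock: 1.32
eef_pos: [498.0, -247.7, 202.0]
tool_rot: [3.141, -0.0, 0.381]
force: [0.4, -0.5, -0.5]
width: 85.6
gripper_force: 0.0
```

Request:
carry_out(deltas=[0,0,0,0.022,-0.043,0,-1,0,0,0,0.022,-0.043,0,-1,0,0,0,0.022,-0.043,0,-1,0,0,0,0.022,-0.043,0,-1,0,0,0,0.022,-0.043,0,-1,0,0,0,0.022,-0.043,0,-1,0,0,0,0.022,-0.043,0,-1,0,0,0,0.022,-0.043,0,-1,0,0,0,0.022,-0.043,0,-1,0,0,0,0.022,-0.043,0,-1,0,0,0,0.022,-0.043,0,-1,0,0,0,0,0,0,-1])

```text
clock: 2.82
eef_pos: [544.7, 285.8, 201.5]
tool_rot: [-3.138, -0.001, 0.388]
force: [0.0, -0.7, -0.8]
width: 85.2
gripper_force: 0.0
```

```bash
cat >> h.py <<'E'
def look(col,name=None,guess=None,z=38):
    s=ctrl.read_state();c=ctrl.calibration("wrist");im=ctrl.get_image("wrist")
    if name: cv2.imwrite(f"pics/{name}.png",im[:,:,::-1])
    psi=s["tool_rot"][2]
    for p,st,m in blobs(im,col,300):
        w=ray(c,p,z);rel(s,w); print(col,p.round(),st.tolist(),w.round(1),"yaw",yaw4(c,m,w).round(1))
def rel(s,w,z=None):
    psi=s["tool_rot"][2];d=np.array(w[:2])-s["eef_pos"][:2];C,S=np.cos(psi),np.sin(psi)
    print("tool dx,dy",np.round([C*d[0]+S*d[1],S*d[0]-C*d[1]],1),"z",round(s["eef_pos"][2],1),"psi",round(np.degrees(psi),1))
E
python3 -c "
from h import *
look('blue','w1')"
```

```text
tool dx,dy [4.3 6.1] z 201.5 psi 22.2
blue [281. 180.] [255, 153, 52, 52, 1322] [551.  281.8] yaw 22.9
tool dx,dy [  7.8 111.4] z 201.5 psi 22.2
blue [388. 176.] [366, 154, 58, 54, 643] [594.1 185.6] yaw -14.9
```

View pics/w1.png

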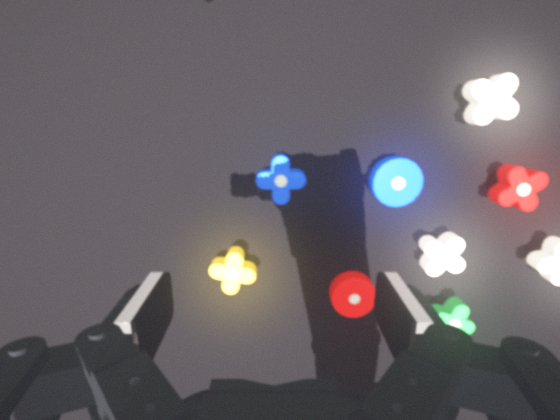

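The wrist view shows the blue cross at (281,180), clear of round blue at (397,181), with its lobes lined up with the fingers. Descending.

Request:
carry_out(deltas=[0,0,0,0.004,0.0055,0.03,-1,0,0,0,0,0,0.04,-1,0,0,0,0,0,0.04,-1,0,0,0,0,0,0.04,-1,0,0,0,0,0,0.025,-1,0,0,0,0,0,0.015,-1,0,0,0,0,0,0,-1])

```text
clock: 3.75
eef_pos: [551.6, 275.1, 11.4]
tool_rot: [3.141, 0.002, 0.38]
force: [-0.4, -0.4, 0.2]
width: 85.3
gripper_force: 0.0
```

Request:
carry_out(deltas=[0,0,0,0,0,0,1,0,0,0,0,0,0,1,0,0,0,0,0,0,1,0,0,0,0,0,0,1,0,0,0,0,0,0,1,0,0,0,0,0,0,1,0,0,0,0,0,0,1,0,0,0,0,0,0,1])

```text
clock: 4.75
eef_pos: [551.9, 276.3, 12.0]
tool_rot: [3.142, 0.0, 0.381]
force: [-0.4, 0.6, 0.1]
width: 0.0
gripper_force: 0.0
```

```bash
python3 -c "
from h import *
s=ctrl.read_state();print(s['eef_pos'],s['width'],s['gripper_force'])
look('blue','w2')
im=ctrl.get_image('side');cv2.imwrite('pics/s2.png',cv2.resize(im[180:380,100:340,::-1],None,fx=3,fy=3))
"
```

```text
[551.86027564 276.34012382  11.99539524] 0.040412484165526154 0.0
tool dx,dy [11.4 -8.5] z 12.0 psi 21.8
blue [257. 251.] [207, 209, 108, 81, 4279] [559.3 288.5] yaw 18.4
tool dx,dy [15.  88.4] z 12.0 psi 21.8
blue [471. 243.] [437, 209, 117, 110, 2741] [598.7 199.9] yaw -16.1
```

View pics/s2.png

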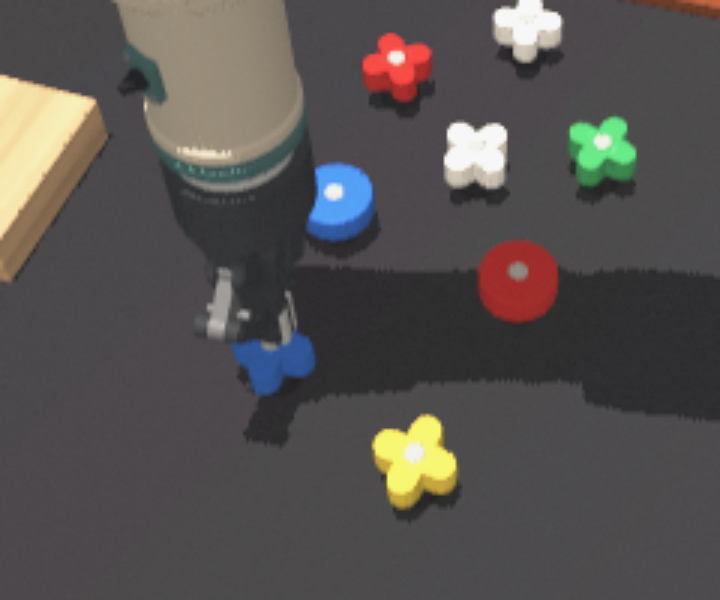

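View pics/w2.png

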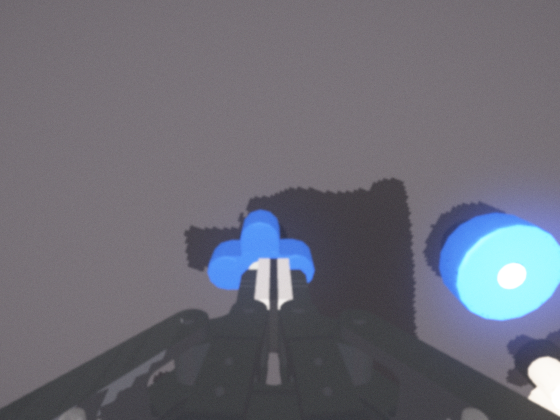

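```bash
python3 -c "
from h import *
s=ctrl.read_state();c=ctrl.calibration('wrist')
print('cam',-c['R'].T@c['t'],c['mtx'][0,0])
p=s['eef_pos']
for n in('wrist','side'):
  c=ctrl.calibration(n)
  for dz in(0,18.7,30,54):
    q=c['mtx']@(c['R']@(p+[0,0,dz])+c['t']);print(n,dz,q[:2]/q[2])
  q=c['mtx']@(c['R']@np.array([550.5,282,40])+c['t']);print('knob0',q[:2]/q[2])
"
```

```text
cam [621.41176079 305.13484851 183.32351798] 345.9214887846181
wrist 0 [275.06617111 250.79437344]
wrist 18.7 [275.24861691 266.38186861]
wrist 30 [275.37896075 277.51796503]
wrist 54 [275.72530998 307.10876297]
knob0 [262.86230445 273.77384093]
side 0 [193.81629906 299.86464478]
side 18.7 [192.56395799 294.29076272]
side 30 [191.78740274 290.83449389]
side 54 [190.08623832 283.26300235]
knob0 [190.37131518 294.05594459]
```

```bash
python3 -c "
from h import *
im=cv2.imread('pics/w2.png');cv2.imwrite('pics/w2c.png',cv2.resize(im[190:340,170:370],None,fx=4,fy=4,interpolation=cv2.INTER_CUBIC))
"
```

```text
(no output)
```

View pics/w2c.png

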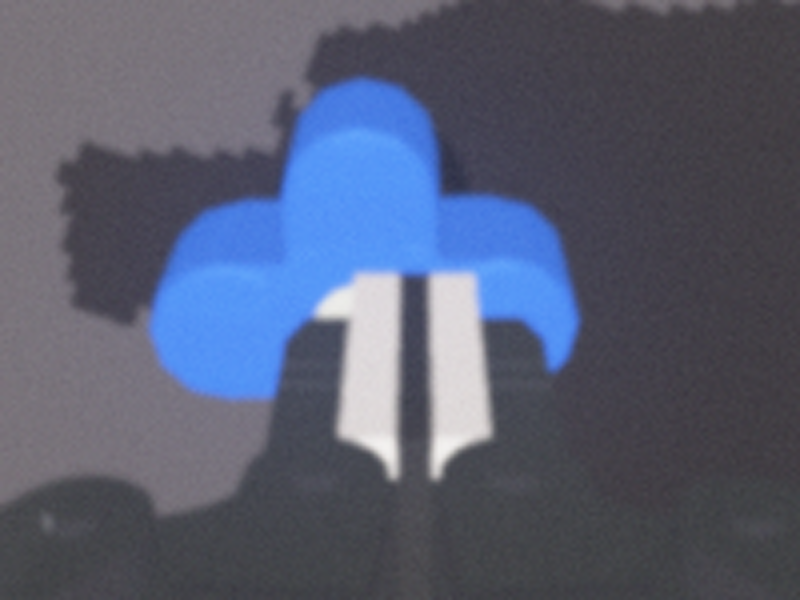

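```bash
python3 -c "
from h import *
c=ctrl.calibration('wrist')
for x in ([551,282,40],[551,282,20],[551.9,276.3,12]): print((c['R']@np.array(x,float)+c['t']).round(1))
print(c['R'].round(3)); s=ctrl.read_state(); print({k:np.round(v,3).tolist() for k,v in s.items()})
im=cv2.imread('pics/w2.png')
# predicted outline of knob at given z offsets
P=np.array([551,282.])
for dz in(0,-15,-30):
  o=[]
  for a in np.radians(22.5+np.arange(4)*90):
    X=np.r_[P+16*np.array([np.cos(a),np.sin(a)]),40+dz]; q=c['mtx']@(c['R']@X+c['t']);o.append((q[:2]/q[2]).round().tolist())
  print(dz,o)
"
```

```text
[ -4.5  28.4 158.8]
[ -4.5  22.5 177.9]
[  1.1  21.3 185.9]
[[ 0.371 -0.929 -0.001]
 [-0.887 -0.354  0.295]
 [-0.274 -0.109 -0.955]]
{'clock': 4.85, 'qpos': [-0.504, 0.829, -0.01, 1.748, 0.013, 0.565, -1.712], 'qd': [-0.001, 0.0, -0.001, 0.0, -0.0, -0.003, 0.001], 'tau': [-0.002, -58.745, 0.72, -12.356, 0.007, 0.001, 0.0], 'eef_pos': [551.84, 276.354, 11.996], 'tool_rot': [3.142, 0.0, 0.381], 'force': [-0.36, 0.525, -1.131], 'torque': [0.045, -0.023, 0.003], 'gripper_force': 0.0, 'width': -0.355}
0 [[262.0, 240.0], [228.0, 273.0], [264.0, 303.0], [298.0, 272.0]]
-15 [[263.0, 229.0], [232.0, 259.0], [265.0, 287.0], [296.0, 259.0]]
-30 [[264.0, 219.0], [235.0, 247.0], [265.0, 274.0], [294.0, 247.0]]
```

The wrist crop shows the knob undisturbed, exactly where predicted. The fingers closed just above it, with the steel dot still visible at about (252,265). From the 85 mm finger gap in the first wrist view, the real tips sit about 28 mm behind the reported TCP. I'll raise, open, recentre, and go down in small steps while checking the force.

Request:
carry_out(deltas=[0,0,0,0,0,-0.03,1,0,0,0,0,0,-0.03,-1,0,0,0,0.001,-0.0055,0,-1,0,0,0,0,0,0,-1,0,0,0,0,0,0,-1,0,0,0,0,0,0,-1,0,0,0,0,0,0,-1,0,0,0,0,0,0.03,-1,0,0,0,0,0,0.03,-1,0,0,0,0,0,0,-1])

```text
clock: 6.1
eef_pos: [548.8, 280.7, 9.9]
tool_rot: [3.141, 0.005, 0.381]
force: [-0.6, -0.3, 1.0]
width: 85.6
gripper_force: 0.0
```

Request:
carry_out(deltas=[0,0,0,0,0,0.006,-1,0,0,0,0,0,0.006,-1,0,0,0,0,0,0,-1])

```text
clock: 6.48
eef_pos: [550.8, 281.9, 0.2]
tool_rot: [-3.142, -0.0, 0.381]
force: [-0.1, 0.5, -0.3]
width: 85.4
gripper_force: 0.0
```

Request:
carry_out(deltas=[0,0,0,0,0,0.006,-1,0,0,0,0,0,0.006,-1,0,0,0,0,0,0,-1])

```text
clock: 6.85
eef_pos: [550.3, 281.6, -12.6]
tool_rot: [3.141, 0.001, 0.381]
force: [0.2, 0.4, -0.1]
width: 84.9
gripper_force: 0.0
```

```bash
python3 -c "
from h import *
print(ctrl.read_state()['eef_pos'])
im=ctrl.get_image('wrist')[:,:,::-1];cv2.imwrite('pics/w3.png',im)
"
```

```text
[550.28966515 281.5872604  -12.59917217]
```

View pics/w3.png

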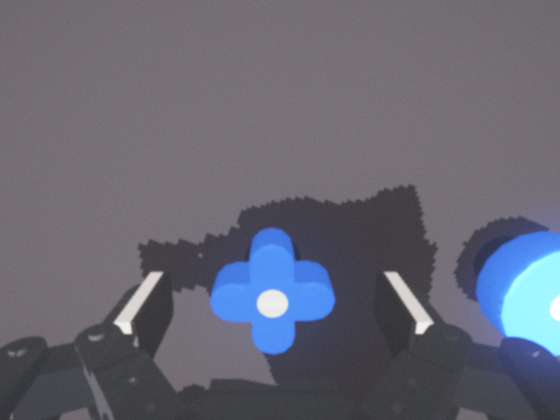

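The wrist view confirms the offset. At a reported z of -12.6 the fingers stand free on both sides of the knob at (272,300), centred. Going 8 mm lower and closing.

Request:
carry_out(deltas=[0,0,0,0,0,0.004,-1,0,0,0,0,0,0.004,-1,0,0,0,0,0,0,1,0,0,0,0,0,0,1,0,0,0,0,0,0,1,0,0,0,0,0,0,1,0,0,0,0,0,0,1,0,0,0,0,0,0,1])

```text
clock: 7.9
eef_pos: [551.1, 282.0, -19.6]
tool_rot: [-3.142, -0.001, 0.381]
force: [0.7, -0.2, 4.4]
width: 48.1
gripper_force: 61.7
```

Request:
carry_out(deltas=[0,0,0,0,0,-0.03,1,0,0,0,0,0,-0.03,1,0,0,0,0,0,-0.03,1,0,0,0,-0.0235,0.0428,0,1,0,0,0,-0.0235,0.0428,0,1,0,0,0,-0.0235,0.0428,0,1,0,0,0,-0.0235,0.0428,0,1,0,0,0,-0.0235,0.0428,0,1,0,0,0,-0.0235,0.0428,0,1,0,0,0,-0.0235,0.0428,0,1,0,0,0,-0.0235,0.0428,0,1])

```text
clock: 9.28
eef_pos: [502.7, -107.3, 69.6]
tool_rot: [-3.141, 0.001, 0.381]
force: [0.3, -0.3, -0.8]
width: 48.2
gripper_force: 62.0
```

Request:
carry_out(deltas=[0,0,0,-0.0235,0.0428,0,1,0,0,0,-0.0235,0.0428,0,1,0,0,0,0,0,0,1,0,0,0,0,0,0,1,0,0,0,0,0,0,1])

```text
clock: 9.9
eef_pos: [491.9, -201.0, 69.8]
tool_rot: [-3.14, -0.0, 0.383]
force: [-0.1, 0.3, -0.0]
width: 47.8
gripper_force: 62.0
```

```bash
python3 -c "
from h import *
s=ctrl.read_state();print(s['width'],s['eef_pos'])
for n,w in dict(blue=(492.3,-203.2),red=(614.6,-263.6),yellow=(582.3,-173.1),green=(523.5,-293.7)).items(): print(n);rel(s,w)
im=ctrl.get_image('wrist')[:,:,::-1];cv2.imwrite('pics/w4.png',im)
"
```

```text
47.76844094489482 [ 491.8502761  -200.9790568    69.81037683]
blue
tool dx,dy [-0.4  2.2] z 69.8 psi 22.0
red
tool dx,dy [ 90.4 104. ] z 69.8 psi 22.0
yellow
tool dx,dy [94.3  8. ] z 69.8 psi 22.0
green
tool dx,dy [-5.3 97.8] z 69.8 psi 22.0
```

View pics/w4.png

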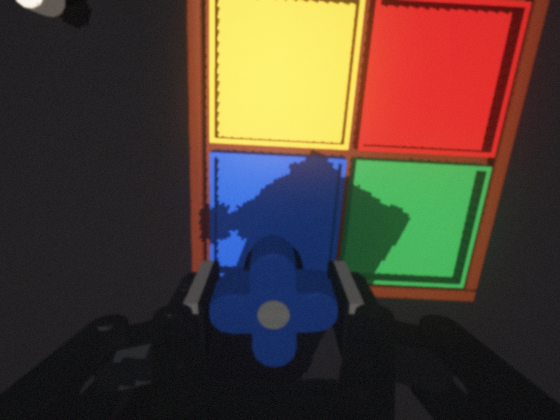

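The wrist view shows the blue knob gripped upright over the blue bin (bin columns 210 to 347), with yellow ahead, green to the right and red diagonal. Lowering.

Request:
carry_out(deltas=[0,0,0,0,0.002,0.03,1,0,0,0,0,0,0.03,1,0,0,0,0,0,0.012,1,0,0,0,0,0,0.004,1,0,0,0,0,0,0.003,1,0,0,0,0,0,0,1])

```text
clock: 10.7
eef_pos: [492.8, -204.8, -8.4]
tool_rot: [3.141, -0.001, 0.381]
force: [0.2, -0.4, -0.9]
width: 48.0
gripper_force: 62.0
```

Request:
carry_out(deltas=[0,0,0,0,0,0.0015,1,0,0,0,0,0,0,1,0,0,0,0,0,0,-0.5,0,0,0,0,0,0,-0.5,0,0,0,0,0,0,-0.5,0,0,0,0,0,0,-0.5,0,0,0,0,0,-0.02,-0.5,0,0,0,0,0,-0.03,-0.5,0,0,0,0,0,-0.05,-0.5])

```text
clock: 11.82
eef_pos: [491.1, -204.2, 89.4]
tool_rot: [-3.139, 0.003, 0.381]
force: [1.4, -1.0, -0.3]
width: 64.2
gripper_force: 0.0
```

```bash
python3 -c "
from h import *
s=ctrl.read_state();print(s['width'],s['eef_pos'])
rel(s,(436.5,291.5))
for n in('top',):
    im=ctrl.get_image(n);c=ctrl.calibration(n)
    for col in H:
        for p,st,m in blobs(im,col,100): print(col,p.round(1),st[2:],ray(c,p,36 if st[4]<900 else 9).round(1))
im=ctrl.get_image('wrist')[:,:,::-1];cv2.imwrite('pics/w5.png',im)
"
```

```text
64.17549723781147 [ 491.1264156  -204.20286278   89.35715077]
tool dx,dy [ 133.6 -480.5] z 89.4 psi 21.8
red [257.6 167.7] [ 22  22 331] [633.4  56.9]
red [393.5 177.6] [  46   52 1216] [ 622.6 -253.7]
red [210.2 244.1] [ 25  25 454] [460.1 156.8]
yellow [358.3 194.2] [  50   49 1594] [ 582.3 -173.2]
yellow [149.2 253.2] [ 25  23 307] [437.1 289.9]
green [263.5 239.2] [ 24  24 286] [473.4  39.5]
blue [204.8 184.6] [ 25  24 430] [592.3 173.7]
blue [366.2 235.2] [ 45  46 804] [ 487.3 -187.2]
```

View pics/w5.png

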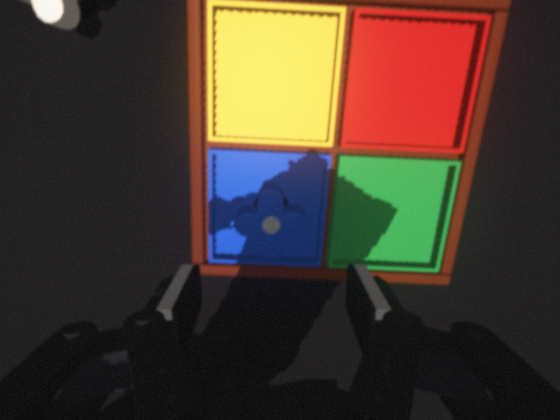

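Blue stands centred in its bin (dot at (271,225)). Next, yellow.

Request:
carry_out(deltas=[0,0,0,0.0134,-0.048,0,-1,0,0,0,0.0134,-0.048,0,-1,0,0,0,0.0134,-0.048,0,-1,0,0,0,0.0134,-0.048,0,-1,0,0,0,0.0134,-0.048,0,-1,0,0,0,0.0134,-0.048,0,-1,0,0,0,0.0134,-0.048,0,-1,0,0,0,0.0134,-0.048,0,-1,0,0,0,0.0134,-0.048,0,-1,0,0,0,0.0134,-0.048,0,-1,0,0,9.7,0,0,0,-1])

```text
clock: 13.3
eef_pos: [436.9, 296.2, 89.0]
tool_rot: [-3.138, -0.0, 0.215]
force: [-0.7, -1.3, -0.2]
width: 85.7
gripper_force: 0.0
```

Request:
carry_out(deltas=[0,0,0,0,0,0,-1,0,0,0,0,0,0,-1,0,0,0,0,0,0,-1])

```text
clock: 13.68
eef_pos: [438.6, 289.8, 89.5]
tool_rot: [3.141, 0.0, 0.211]
force: [0.4, -0.4, -0.2]
width: 85.4
gripper_force: 0.0
```

```bash
python3 -c "
from h import *
look('yellow'); rel(ctrl.read_state(),(436.5,291.3))"
```

```text
tool dx,dy [ 1.6 -2.6] z 89.5 psi 12.1
yellow [271. 218.] [235, 181, 73, 75, 2768] [439.7 292.7] yaw 12.3
tool dx,dy [-1.8 -1.8] z 89.5 psi 12.1
```

Request:
carry_out(deltas=[0,0,0,0,-0.002,0.03,-1,0,0,0,0,0,0.03,-1,0,0,0,0,0,0.03,-1,0,0,0,0,0,0.0125,-1,0,0,0,0,0,0.007,-1,0,0,0,0,0,0,-1,0,0,0,0,0,0,1,0,0,0,0,0,0,1,0,0,0,0,0,0,1,0,0,0,0,0,0,1,0,0,0,0,0,0,1,0,0,0,0,0,0,1])

```text
clock: 15.22
eef_pos: [438.5, 293.0, -18.9]
tool_rot: [-3.141, -0.001, 0.211]
force: [-0.6, -0.7, 5.9]
width: 48.2
gripper_force: 60.5
```

Request:
carry_out(deltas=[0,0,0,0,0,-0.03,1,0,0,0,0,0,-0.04,1,0,0,0,0,0,-0.04,1,0,0,0,0,0,0,1])

```text
clock: 15.72
eef_pos: [440.0, 294.1, 93.0]
tool_rot: [-3.139, -0.006, 0.211]
force: [-0.3, -0.0, -2.3]
width: 48.5
gripper_force: 62.0
```

```bash
python3 -c "
from h import *
rel(ctrl.read_state(),(582.3,-173.1))"
```

```text
tool dx,dy [ 41.1 486.6] z 93.0 psi 12.1
```

Request:
carry_out(deltas=[0,0,0,0.0042,0.0485,0,1,0,0,0,0.0042,0.0485,0,1,0,0,0,0.0042,0.0485,0,1,0,0,0,0.0042,0.0485,0,1,0,0,0,0.0042,0.0485,0,1,0,0,0,0.0042,0.0485,0,1,0,0,0,0.0042,0.0485,0,1,0,0,0,0.0042,0.0485,0,1,0,0,0,0.0042,0.0485,0,1,0,0,0,0.0042,0.0485,0,1,0,0,0,0,0,0,1,0,0,0,0,0,0,1])

```text
clock: 17.23
eef_pos: [579.7, -171.8, 88.8]
tool_rot: [-3.14, 0.002, 0.211]
force: [-0.2, -0.1, -1.1]
width: 47.9
gripper_force: 62.2
```

Request:
carry_out(deltas=[0,0,0,0,0,0,1,0,0,0,0,0,0,1])

```text
clock: 17.48
eef_pos: [580.8, -171.2, 89.9]
tool_rot: [-3.141, 0.0, 0.214]
force: [0.3, 0.0, -0.6]
width: 48.1
gripper_force: 62.2
```

Request:
carry_out(deltas=[0,0,0,0.001,0.001,0.035,1,0,0,0,0,0,0.035,1,0,0,0,0,0,0.02,1,0,0,0,0,0,0.005,1,0,0,0,0,0,0.0045,1,0,0,0,0,0,0,1])

```text
clock: 18.23
eef_pos: [582.7, -173.6, -8.8]
tool_rot: [3.141, -0.001, 0.211]
force: [-0.2, -0.2, -0.9]
width: 48.2
gripper_force: 62.3
```

Request:
carry_out(deltas=[0,0,0,0,0,0,-0.5,0,0,0,0,0,0,-0.5,0,0,0,0,0,0,-0.5,0,0,0,0,0,0,-0.5,0,0,0,0,0,-0.02,-0.5,0,0,0,0,0,-0.03,-0.5,0,0,0,0,0,-0.05,-0.5,0,0,10.6,0,0,0,-1,0,0,0,0,0,0,-1])

```text
clock: 19.35
eef_pos: [582.6, -173.5, 92.3]
tool_rot: [3.141, -0.002, 0.028]
force: [-0.0, 0.1, 0.6]
width: 85.2
gripper_force: 0.0
```

```bash
python3 -c "
from h import *
rel(ctrl.read_state(),(473,41)); look('yellow',z=45)"
```

```text
tool dx,dy [-103.5 -217.6] z 92.3 psi 1.6
tool dx,dy [7.7 1.4] z 92.3 psi 1.6
yellow [277. 211.] [193, 137, 148, 144, 9722] [ 590.3 -174.7] yaw -15.6
```

Next, green: 5 rows of (-0.0207, -0.0435).

Request:
carry_out(deltas=[0,0,0,-0.0207,-0.0435,0,-1,0,0,0,-0.0207,-0.0435,0,-1,0,0,0,-0.0207,-0.0435,0,-1,0,0,0,-0.0207,-0.0435,0,-1,0,0,0,-0.0207,-0.0435,0,-1,0,0,0,0,0,0,-1,0,0,0,0,0,0,-1,0,0,0,0,0,0,-1])

```text
clock: 20.4
eef_pos: [473.4, 39.8, 90.4]
tool_rot: [3.141, -0.0, 0.025]
force: [0.1, 0.1, 0.9]
width: 85.7
gripper_force: 0.0
```

```bash
python3 -c "
from h import *
look('green','w6'); rel(ctrl.read_state(),(473,41))"
```

```text
tool dx,dy [ 2.2 -1.1] z 90.4 psi 1.4
green [273. 216.] [238, 180, 71, 73, 2464] [475.6  41. ] yaw 2.0
tool dx,dy [-0.3 -1.1] z 90.4 psi 1.4
```

View pics/w6.png

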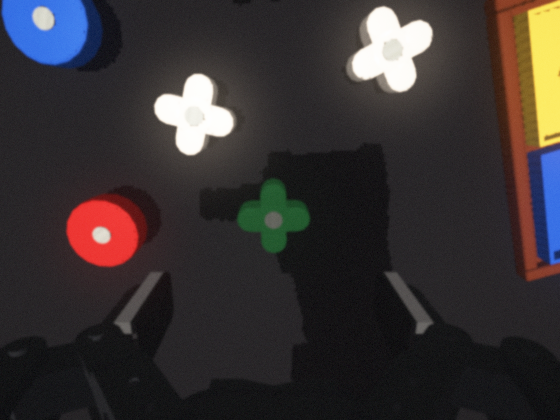

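The green cross is at (274,217). Round red at (105,231) and the white cross at (195,114) are both clear of the fingers.

Request:
carry_out(deltas=[0,0,0,0.001,-0.001,0.03,-1,0,0,0,0,0,0.03,-1,0,0,0,0,0,0.03,-1,0,0,0,0,0,0.0125,-1,0,0,0,0,0,0.007,-1,0,0,0,0,0,0,-1,0,0,0,0,0,0,1,0,0,0,0,0,0,1,0,0,0,0,0,0,1,0,0,0,0,0,0,1,0,0,0,0,0,0,1,0,0,0,0,0,0,1])

```text
clock: 21.95
eef_pos: [473.2, 41.4, -15.8]
tool_rot: [3.139, 0.002, 0.027]
force: [-0.8, -1.1, 6.2]
width: 47.9
gripper_force: 60.7
```

Request:
carry_out(deltas=[0,0,0,0,0,-0.03,1,0,0,0,0,0,-0.04,1,0,0,0,0,0,-0.04,1,0,0,0,0,0,0,1,0,0,0,0,0,0,1])

```text
clock: 22.58
eef_pos: [472.8, 41.6, 93.3]
tool_rot: [3.14, 0.003, 0.027]
force: [-0.5, -0.2, -1.3]
width: 48.1
gripper_force: 61.9
```

```bash
python3 -c "
from h import *
rel(ctrl.read_state(),(523.5,-293.7))"
```

```text
tool dx,dy [ 41.8 336.5] z 93.3 psi 1.5
```

Request:
carry_out(deltas=[0,0,0,0.006,0.048,0,1,0,0,0,0.006,0.048,0,1,0,0,0,0.006,0.048,0,1,0,0,0,0.006,0.048,0,1,0,0,0,0.006,0.048,0,1,0,0,0,0.006,0.048,0,1,0,0,0,0.006,0.048,0,1,0,0,0,0,0,0,1,0,0,0,0,0,0,1,0,0,0,0,0,0,1])

```text
clock: 23.82
eef_pos: [523.8, -290.9, 93.1]
tool_rot: [3.141, 0.004, 0.029]
force: [-0.1, 0.7, -0.4]
width: 48.3
gripper_force: 62.0
```

Request:
carry_out(deltas=[0,0,0,0,0,0.035,1,0,0,0,0,0,0.035,1,0,0,0,0,0,0.02,1,0,0,0,0,0,0.005,1,0,0,0,0,0,0.004,1,0,0,0,0,0,0,1,0,0,0,0,0,0,1])

```text
clock: 24.7
eef_pos: [524.3, -293.5, -4.3]
tool_rot: [3.139, 0.001, 0.026]
force: [0.2, 0.4, -0.9]
width: 47.8
gripper_force: 62.1
```

Request:
carry_out(deltas=[0,0,0,0,0,0.002,1,0,0,0,0,0,0,1])

```text
clock: 24.95
eef_pos: [524.1, -293.5, -6.7]
tool_rot: [3.139, 0.002, 0.026]
force: [0.6, -0.4, 1.8]
width: 48.0
gripper_force: 62.4
```

Request:
carry_out(deltas=[0,0,0,0,0,0,-0.5,0,0,0,0,0,0,-0.5,0,0,0,0,0,0,-0.5,0,0,0,0,0,0,-0.5,0,0,0,0,0,-0.02,-0.5,0,0,0,0,0,-0.03,-0.5,0,0,0,0,0,-0.05,-0.5,0,0,-10.5,0,0,0,-1,0,0,-10.5,0,0,0,-1,0,0,-10.5,0,0,0,-1,0,0,-10.5,0,0,0,-1,0,0,-10.5,0,0,0,-1])

```text
clock: 26.45
eef_pos: [524.2, -293.5, 94.5]
tool_rot: [3.141, 0.004, 0.949]
force: [1.3, 0.4, -0.4]
width: 85.4
gripper_force: 0.0
```

Request:
carry_out(deltas=[0,0,0,0,0,0,-1,0,0,0,0,0,0,-1])

```text
clock: 26.7
eef_pos: [524.1, -293.3, 93.6]
tool_rot: [-3.141, 0.003, 0.94]
force: [-0.4, -0.7, 0.3]
width: 85.4
gripper_force: 0.0
```

```bash
python3 -c "
from h import *
rel(ctrl.read_state(),(632.5,58.5))"
```

```text
tool dx,dy [ 348.  -120.1] z 93.6 psi 53.8
```

8 rows of (0.0435, -0.015).

Request:
carry_out(deltas=[0,0,0,0.0435,-0.015,0,-1,0,0,0,0.0435,-0.015,0,-1,0,0,0,0.0435,-0.015,0,-1,0,0,0,0.0435,-0.015,0,-1,0,0,0,0.0435,-0.015,0,-1,0,0,0,0.0435,-0.015,0,-1,0,0,0,0.0435,-0.015,0,-1,0,0,0,0.0435,-0.015,0,-1,0,0,0,0,0,0,-1,0,0,0,0,0,0,-1,0,0,0,0,0,0,-1])

```text
clock: 28.08
eef_pos: [631.1, 57.1, 91.9]
tool_rot: [-3.141, 0.004, 0.94]
force: [-0.1, 0.1, 0.2]
width: 85.2
gripper_force: 0.0
```

```bash
python3 -c "
from h import *
look('red','w7'); rel(ctrl.read_state(),(632.5,58.5))"
```

```text
tool dx,dy [4.9 0.9] z 91.9 psi 53.9
red [276. 213.] [239, 175, 75, 76, 3030] [634.7  60.6] yaw -36.3
tool dx,dy [ -15.  -178.8] z 91.9 psi 53.9
red [ 19. 240.] [0, 205, 47, 73, 2662] [477.9 150.4] yaw 36.2
tool dx,dy [1.8 0.3] z 91.9 psi 53.9
```

View pics/w7.png

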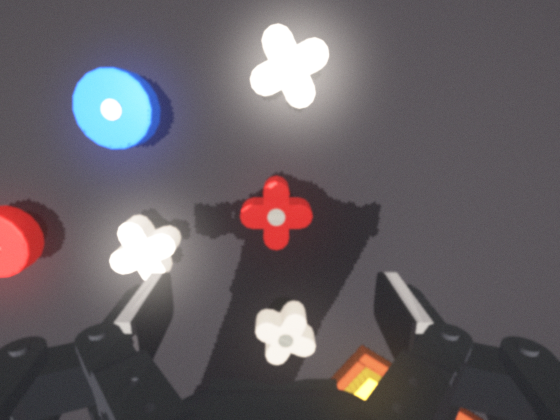

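Red cross at (276,214), aligned. The white cross at (147,245) is closest to the left finger, so I'll narrow the opening.

Request:
carry_out(deltas=[0,0,0,0.003,0.0005,0.03,-0.6,0,0,0,0,0,0.03,-0.6,0,0,0,0,0,0.03,-0.6,0,0,0,0,0,0.0135,-0.6,0,0,0,0,0,0.007,-0.6,0,0,0,0,0,0,-0.6,0,0,0,0,0,0,1,0,0,0,0,0,0,1,0,0,0,0,0,0,1,0,0,0,0,0,0,1,0,0,0,0,0,0,1,0,0,0,0,0,0,1])

```text
clock: 29.62
eef_pos: [634.4, 61.2, -17.1]
tool_rot: [3.141, 0.001, 0.943]
force: [-0.1, 0.4, 6.2]
width: 48.4
gripper_force: 61.3
```

Request:
carry_out(deltas=[0,0,0,0,0,-0.03,1,0,0,0,0,0,-0.04,1,0,0,0,0,0,-0.04,1,0,0,0,0,0,0,1,0,0,0,0,0,0,1])

```text
clock: 30.25
eef_pos: [632.9, 60.8, 91.0]
tool_rot: [-3.14, 0.004, 0.943]
force: [-0.1, 0.5, -2.0]
width: 48.4
gripper_force: 61.9
```

```bash
python3 -c "
from h import *
rel(ctrl.read_state(),(614,-264))"
```

```text
tool dx,dy [-274.   175.5] z 91.0 psi 54.0
```

Request:
carry_out(deltas=[0,0,0,-0.0391,0.0251,0,1,0,0,0,-0.0391,0.0251,0,1,0,0,0,-0.0391,0.0251,0,1,0,0,0,-0.0391,0.0251,0,1,0,0,0,-0.0391,0.0251,0,1,0,0,0,-0.0391,0.0251,0,1,0,0,0,-0.0391,0.0251,0,1,0,0,0,0,0,0,1,0,0,0,0,0,0,1,0,0,0,0,0,0,1])

```text
clock: 31.5
eef_pos: [615.0, -261.1, 91.5]
tool_rot: [-3.139, 0.002, 0.946]
force: [-0.3, -0.5, -0.5]
width: 47.8
gripper_force: 61.9
```

Request:
carry_out(deltas=[0,0,0,0,0,0.035,1,0,0,0,0,0,0.035,1,0,0,0,0,0,0.02,1,0,0,0,0,0,0.005,1,0,0,0,0,0,0.004,1,0,0,0,0,0,0,1,0,0,0,0,0,0,1])

```text
clock: 32.38
eef_pos: [615.3, -263.9, -5.9]
tool_rot: [3.141, 0.003, 0.943]
force: [0.5, 0.1, -0.1]
width: 48.0
gripper_force: 62.0
```

Request:
carry_out(deltas=[0,0,0,0,0,0.002,1,0,0,0,0,0,0,1])

```text
clock: 32.62
eef_pos: [615.2, -264.0, -8.0]
tool_rot: [3.141, 0.003, 0.943]
force: [-1.3, -0.4, 4.6]
width: 48.2
gripper_force: 62.4
```

Request:
carry_out(deltas=[0,0,0,0,0,0,-0.5,0,0,0,0,0,0,-0.5,0,0,0,0,0,0,-0.5,0,0,0,0,0,0,-0.5,0,0,0,0,0,-0.02,-0.5,0,0,0,0,0,-0.05,-0.5,0,0,0,0,0,-0.05,-0.5,0,0,0,-0.044,0.007,-0.02,-0.5,0,0,0,-0.044,0.007,-0.02,-0.5,0,0,0,-0.044,0.007,-0.02,-0.5,0,0,0,-0.044,0.007,0,-0.5,0,0,0,-0.044,0.007,0,-0.5])

```text
clock: 34.12
eef_pos: [513.8, -463.4, 174.0]
tool_rot: [3.14, 0.003, 0.943]
force: [-0.5, 0.0, 0.3]
width: 64.4
gripper_force: 0.0
```

Request:
carry_out(deltas=[0,0,0,-0.044,0.007,0,-0.5,0,0,0,-0.044,0.007,0,-0.5,0,0,0,0,0,0,-0.5,0,0,0,0,0,0,-0.5])

```text
clock: 34.62
eef_pos: [474.4, -540.7, 173.1]
tool_rot: [-3.142, 0.002, 0.943]
force: [0.7, 1.5, 0.3]
width: 64.1
gripper_force: 0.0
```

```bash
python3 -c "
from h import *
im=ctrl.get_image('top');c=ctrl.calibration('top')
for col in H:
    for p,st,m in blobs(im,col,100): print(col,p.round(1),st[2:],ray(c,p,36 if st[4]<900 else 9).round(1))
a=cv2.resize(im[140:280,310:450,::-1],(400,400),interpolation=cv2.INTER_CUBIC)
b=ctrl.get_image('side')[105:200,270:400,::-1];b=cv2.resize(b,(400,400),interpolation=cv2.INTER_CUBIC)
cv2.imwrite('pics/end.png',np.hstack([a,b]))"
```

```text
red [426.  198.1] [ 47  96 171] [ 573.2 -320. ]
red [397.8 181.2] [  53   50 1656] [ 614.4 -263.3]
red [210.1 244. ] [ 25  25 449] [460.2 156.8]
yellow [358.2 194.3] [  50   50 1601] [ 582.2 -172.9]
green [411.3 221.1] [  50   49 1480] [ 523.5 -293.6]
blue [204.9 184.7] [ 25  24 426] [592.1 173.6]
blue [371.2 234. ] [  48   47 1405] [ 492.2 -202.8]
```

View pics/end.png

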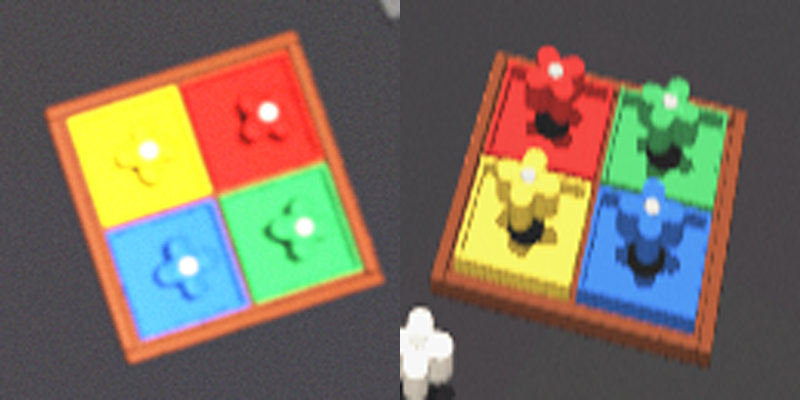

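The end view shows all four knobs upright and near the centre of their own bins. Both round knobs are where they started. Handing in.

```bash
python3 -c "
from cell import ctrl
print(ctrl.finish_job())"
```

```text
the job is handed in; nothing more can be done
None
```

I handed the job in at about 35 s: in the last pictures all four cross knobs stand upright in the bins of their own colours and both round knobs are where they started; the hand-in gave no verdict.

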